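# Hold a spring clip open astride the guide card

## Task

Pull the drawer of the little card cabinet out to its stop. Then take the spring clip off its stand by squeezing its two levers together, and bring it down squarely over the middle of the top edge of the tall guide card in the drawer, with one wide-open jaw on either side and touching nothing, so that I can tuck a slip under it. Finish like that, still squeezing and holding the clip gaping around the card edge; do not let go or let it close, and do not disturb the desk seal or the rubber stamp.

Things in the scene. Friction and masses are not known exactly. Their poses are not given: they have to be found in the camera images.
- cabinet: low dark-wood desktop card-index cabinet, fixed to the desk, 196 deep (x) x 172 wide (y) x 115 mm high, one drawer. Origin: middle of the bottom edge of its front face. Its x axis points from its front to its back; the drawer comes out of the front along -x.
- drawer (a joint): how far the drawer is pulled out, m: 0 shut, 0.14 at its stop. It slides with about 2 N of friction and stays where it is left. Its front board is 140 mm wide and 103 mm above the desk at its top; its side walls end 56 mm above the desk.
- knob (a point): centre of the brass pull knob on the drawer front, 80 mm above the desk: a disc 24 mm in diameter and 18 mm thick with its axis along the cabinet's x, on a 12 mm stem, its centre 29 mm out from the front board. It can be pinched from above by its left and right sides. Moves with the drawer; axes as the cabinet's.
- card_edge (a point): middle of the top edge of the guide card, the one tall stiff brown card standing upright across the drawer in front of the lower white cards: 3 mm thick (x), 122 mm wide (y), top 98 mm above the desk, 42 mm above the drawer's side walls and 35 mm above the white cards. It moves with the drawer, slides along it if pushed, and is 38 to 68 mm behind the front board. Axes as the cabinet's.
- clip_stand: wooden block 62 (x) x 72 (y) x 16 mm high, fixed to the desk, with an upright steel blade 3 mm thick (x), 40 mm wide (y), rising 22 mm above the block, on which the clip is parked. Origin: centre of its underside.
- clip: steel spring clip, 45 g, 62 mm tall, jaws down on the blade. Origin: on its pivot, 48 mm above the desk when parked. y: along hinge and blade; z: towards the levers. The frame is that of the -x half, so it leans by half the opening angle when squeezed evenly. Jaws 36 mm wide (y), tips 32 mm below the pivot; lever tips (30 mm long in y) 28 mm above it, 44 mm over their outsides when parked.
- lever_mid (a point): point half-way between the two lever tips of the parked clip, 28 mm above the pivot and 76 mm above the desk: where to squeeze, along the clip's x. (It belongs to the -x half and moves with it when the clip opens.)
- clip_jaw (a joint): opening angle of the clip, rad: 0 parked on the 3 mm blade, about -0.1 shut on nothing, 0.7 wide open at its stop. A spring closes it: about 5 N on the lever tips to start opening, about 11 N to keep it wide open, when it is about 22 mm over the levers' outsides and the jaw tips gape about 25 mm.
- jaw_tip_a (a point): middle of the gripping edge of the -x jaw, at its lowest inner edge
- jaw_tip_b (a point): the same on the other (+x) jaw
- seal: desk seal with a dark turned handle and a round brass foot, 24 mm in diameter, 66 mm tall, standing, loose, to be left alone. Origin: centre of its underside.
- stamp: rubber stamp with a wooden foot, 26 x 56 x 70 mm, loose, to be left alone. Origin: centre of its underside.
Things that resemble listed ones, but are neither listed nor needed, are in the scene too. Leave any blue, green or yellow look-alike of the clip alone.

How it is judged:
On the way, in this order (a step that is already met when the one before it is completed fails the run):
1. the drawer is pulled out to its stop (value of joint drawer above 0.132 m), for 0.2 s.
2. the clip is squeezed open and lifted clear off its stand (height (world z) of clip above 0.085 m and value of joint clip_jaw above 0.2 rad and contact force between the fingers and clip above 2 N), for 0.2 s.
At the end, for the whole second after the job is handed in: Drawer within 10 mm of its stop; clip held still in the fingers, open over 0.45 rad, touching neither card nor drawer; jaw tips 5 to 40 mm below the card's top edge, one each side, 4 mm or more from its mid-plane; clip within 25 mm of the edge's middle and 0.25 rad of its line (value of joint drawer above 0.13 m and value of joint clip_jaw above 0.45 rad and contact force between the fingers and clip above 2 N and contact force between clip and cabinet below 0.3 N and ((x of jaw_tip_a in the frame of card_edge below -0.004 m and x of jaw_tip_b in the frame of card_edge above 0.004 m) or (x of jaw_tip_b in the frame of card_edge below -0.004 m and x of jaw_tip_a in the frame of card_edge above 0.004 m)) and z of jaw_tip_a in the frame of card_edge between -0.04 and -0.005 m and z of jaw_tip_b in the frame of card_edge between -0.04 and -0.005 m and y of clip in the frame of card_edge between -0.025 and 0.025 m and z of clip in the frame of card_edge above 0 m and angle between the y axis of clip and the y axis of card_edge, either way round below 0.25 rad and linear speed of clip below 0.03 m/s); the arm keeps its last pose, push and grip.
It fails at once if the desk seal was disturbed (moved more than 20 mm) (distance of seal from where it was at the start of the episode above 0.02 m).
It fails at once if the rubber stamp was disturbed (moved more than 20 mm) (distance of stamp from where it was at the start of the episode above 0.02 m).
It also fails if it takes over 64 s, if anything falls off the work surface, if the arm or the gripper's body presses on something with over 40 N, if the wrist force passes 120 N, or if a joint passes its speed limit or range.

## Robot

A 6-joint arm with a two-finger parallel gripper is mounted at the origin on a cart in front of the work surface, level with it; the furniture and walls round the work are solid. World frame = base frame: x ahead of the robot, y to its left, z up, the work surface at z = 0. Lengths are in m, angles in rad, forces in N, time in s.
With the tool pointing down it reaches from about 0.275 to 0.825 m from the base axis. Payload 4.9 kg.
Tool frame: the origin (TCP) lies on the centre line of the jaws, within the pads' length; the fingertips stand 25 mm ahead of it and the grasp point (between the pads) lies 6 mm ahead of it; z points along the fingers, y is the line along which they close (so a half turn about z gives the same grasp; the last joint's range is limited). The gripper opens to 85 mm and grips with 20 to 120 N. Pads are 22 mm wide; open, the fingers measure 114 mm over their backs; the gripper's body (76 mm by 85 mm) begins 54 mm behind the grasp point. The pads swing forward as they close: fully open they stand 13 mm farther back than shut.
Start: joints at [-1.253, 0.326, -0.193, 1.052, 0, 1.437], TCP at [0.24, -0.495, 0.256] pointing down, gripper open.
Joint ranges: [-2.65, 2.65], [-0.97, 1.79], [-1.3, 1.35], [-1.93, 2.1], [-1.47, 1.37], [-3.14, 3.14]. Speed limits (rad/s): [2.57, 2.57, 3.14, 3.14, 3.14, 3.14].

## Interface

Orientations are given as a 3x3 rotation matrix whose columns are the frame's x, y, z axes.
In Python, from workcell import telemetry, imaging, env gives the robot as it stands.
- The arm moves only by the tool send_rows, never from a script. Its argument "plan" is one flat list of numbers, 7 for each row, row after row: the shift along the tool's x, y, z in cm, then the turn, a rotation vector about the tool's x, y, z in degrees, then the closure, from 0 (fully open) to 1 (shut). A call has 1 to 12 rows; each row shifts and turns the commanded pose from where the row before left it, along the tool's axes as they then stand; what a row does not reach is not made up. A row lasts 1/10 s, in which the tool goes at most 50 mm and 8.59 degrees, less where a joint would pass 70% of its speed; a pose out of reach is approached as far as the arm can. A call with a gripper value outside its range is refused whole. The fingers move at their own pace and stop on an object; the grip force is fixed at half the most. Time passes only in rows, so rows that do not move let the fingers close. It gives the time, the measured TCP pose, the force, the opening and the grip force at its end, in the units of the state.
- telemetry.get_state(): the state, without advancing time (a new reading comes with each control period).
- imaging.grab_frame(name): name is "side" or "top"; returns the picture (480x640x3 uint8, blue, green, red); there is no depth.
- imaging.camera_info(name): a dict with "mtx" (3x3 intrinsics, pixels), "R" (3x3) and "t" (3): a world point X has camera coordinates R X + t. Camera axes: x right, y down, z forward; pixel columns grow to the right and rows downward; lengths in m; the calibration is good to about 2 mm. A picture is of the moment at which its call begins. camera_info takes no time and is no camera call.
- env.close_job(): hands the job in; it is judged then, once.
The state is a dict: "time": time; "qpos": joint angles; "dq": joint speeds; "tau": joint torques, N m; "tcp_pos": TCP position; "ee_rot": TCP orientation; "force": force on the tool from outside, world axes, zero at the start; "ft_torque": the same for the moment, N m; "grip_width": opening from 0.0 (shut) to 1.0 (fully open); "gripper_force": force on a finger pad.
Only numpy, scipy, OpenCV 4.12 (cv2) and the standard library are available. Lean on these libraries where they do the work, as an engineer would, in place of code of your own. Each camera call takes 0.05 s, during which the arm holds its last target. There are 200 camera calls.

## Working session

There is one attempt and no reset: what is moved stays moved. The work goes in short steps, Python scripts to look and compute and a tool call to move; the robot and the scene stay as the last step left them, time stands still between calls to the robot, and variables do not carry over. Pictures are saved under pics/ and viewed, at most 10 in all, crops included, and the job is handed in when it is done.

Besides the shell and the picture viewer there is one more tool, called after "Call:" as name(argument=value, ...) on one line, values as JSON. send_rows: Moves the arm, as the interface text tells. Its arguments: {"type":"object","properties":{"plan":{"type":"array","items":{"type":"number"}}},"required":["plan"]}

```bash
mkdir -p pics; ls; python3 - <<'E'
from workcell import telemetry, imaging
import cv2
for n in("top","side"):
    cv2.imwrite(f"pics/{n}0.png",imaging.grab_frame(n)); c=imaging.camera_info(n); print(n,c)
s=telemetry.get_state();print(s)
E
```

```text
pics
top {'mtx': array([[478.7712013 ,   0.        , 314.54613505],
       [  0.        , 478.7712013 , 235.6834097 ],
       [  0.        ,   0.        ,   1.        ]]), 'R': array([[ 0.00405603, -0.99994754,  0.00940535],
       [-0.98716304, -0.00550554, -0.15962084],
       [ 0.15966425, -0.00863718, -0.98713359]]), 't': array([-0.08137962,  0.59569354,  1.07562365])}
side {'mtx': array([[557.19466296,   0.        , 315.60541112],
       [  0.        , 557.19466296, 226.40846127],
       [  0.        ,   0.        ,   1.        ]]), 'R': array([[ 0.92918222, -0.36936736, -0.01371674],
       [-0.1547357 , -0.35501593, -0.92196559],
       [ 0.33567433,  0.85879651, -0.3870288 ]]), 't': array([-0.56029722,  0.15228737,  1.02256472])}
{'time': 0.1, 'qpos': array([-1.25318618e+00,  3.26865045e-01, -1.93468626e-01,  1.05196842e+00,
       -5.85672194e-05,  1.43664829e+00]), 'dq': array([-2.59128066e-03, -3.32250774e-05,  5.49800803e-03, -4.51809195e-04,
        2.13282023e-03, -1.85989082e-03]), 'tau': array([ 1.26588140e-03, -4.44239295e+01,  2.63038105e+01,  7.91047962e-03,
       -8.48593686e-05, -1.17188426e-05]), 'tcp_pos': array([ 0.23997648, -0.49436972,  0.25558845]), 'ee_rot': array([[ 8.99680984e-01,  4.36547649e-01, -5.25884053e-04],
       [ 4.36547943e-01, -8.99679887e-01,  1.41216306e-03],
       [ 1.43349161e-04, -1.50006986e-03, -9.99998865e-01]]), 'force': array([ 0.36055989, -0.84484545, -0.7618079 ]), 'ft_torque': array([ 0.0021646 , -0.02549022, -0.04118675]), 'gripper_force': 0.0, 'grip_width': 0.9985422398790001}
```

View pics/top0.png

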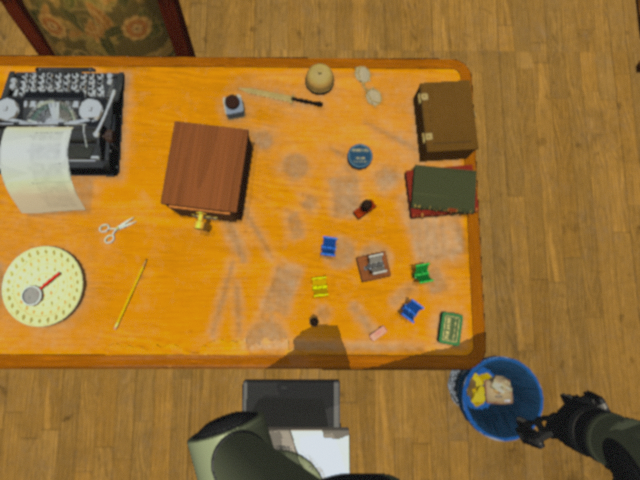

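View pics/side0.png

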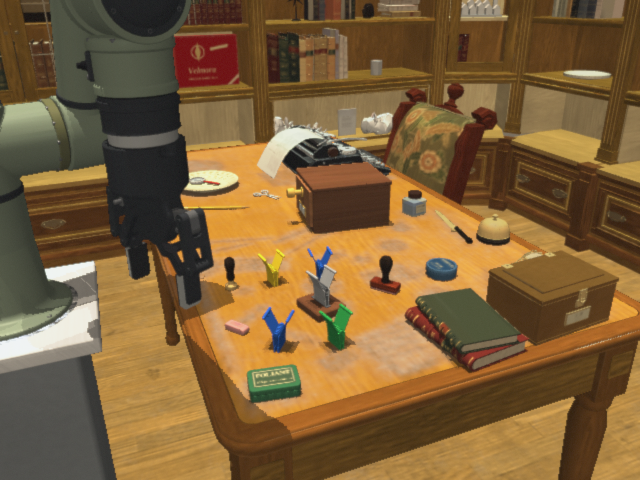

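The top view shows the cabinet (165–250, 122–220) with its knob at about (202, 222), the steel clip on its stand at about (375, 264), the stamp at (365, 209) and the seal at (314, 321). The side view agrees: knob about (293, 191), clip about (322, 285). I'll zoom in on both.

```bash
cat > h.py <<'E'
import numpy as np, cv2
from workcell import telemetry, imaging
def ray(n,px):
    c=imaging.camera_info(n); R=np.array(c["R"]);t=np.array(c["t"])
    d=R.T@np.linalg.solve(np.array(c["mtx"]),np.array([px[0],px[1],1.])); return -R.T@t,d
def onz(n,px,z):
    o,d=ray(n,px); return o+d*(z-o[2])/d[2]
def tri(pt,ps):
    o1,d1=ray("top",pt);o2,d2=ray("side",ps)
    s=np.linalg.lstsq(np.c_[d1,-d2],o2-o1,rcond=None)[0]
    a=o1+s[0]*d1;b=o2+s[1]*d2; return (a+b)/2,np.linalg.norm(a-b)
def proj(n,X):
    c=imaging.camera_info(n); p=np.array(c["mtx"])@(np.array(c["R"])@X+np.array(c["t"])); return p[:2]/p[2]
def crop(img,x,y,w,h,k): return cv2.resize(img[y:y+h,x:x+w],None,fx=k,fy=k,interpolation=cv2.INTER_CUBIC)
E
python3 - <<'E'
from h import *
t=cv2.imread("pics/top0.png");s=cv2.imread("pics/side0.png")
a=np.hstack([crop(t,158,115,100,120,4)[:300*2][:480],crop(t,350,235,50,60,8)])
cv2.imwrite("pics/c1.png",a)
b=np.hstack([crop(s,280,155,120,80,3),crop(s,290,255,70,70,5)[:240]])
b=np.hstack([crop(s,280,150,100,100,4),crop(s,290,250,80,80,5)])
cv2.imwrite("pics/c2.png",b)
E
```

```text
(no output)
```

View pics/c1.png

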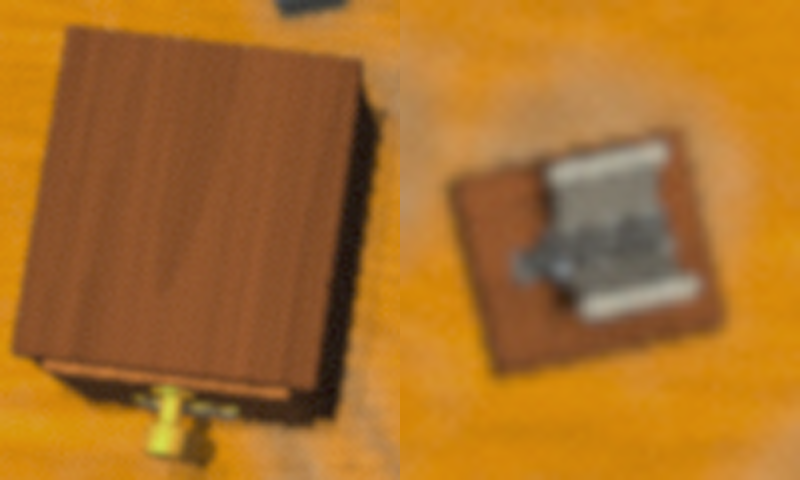

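View pics/c2.png

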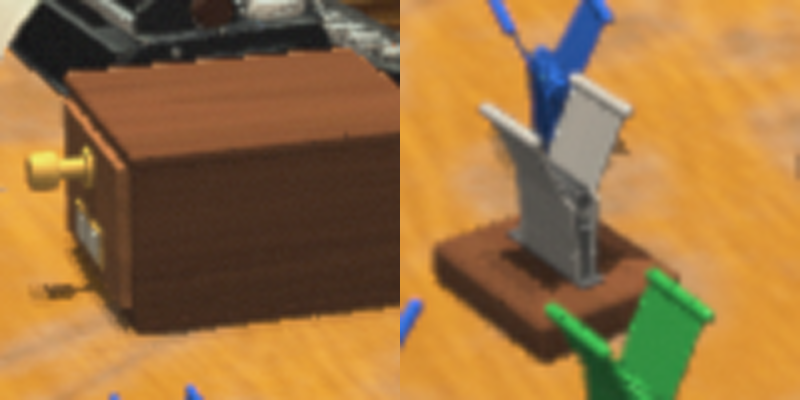

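The crops show the cabinet's top corners, the knob disc at about (198, 225) top / (290, 192) side, and the two light lever bars of the parked clip at both sides of its hinge.

```bash
python3 - <<'E'
from h import *
np.set_printoptions(precision=4,suppress=True)
def T(u,v): return ((u+.5)/4-.5+158,(v+.5)/4-.5+115)
def C(u,v): return ((u-400+.5)/8-.5+350,(v+.5)/8-.5+235)
bl,br,fr,fl=[onz("top",T(*p),.115)[:2] for p in((66,27),(361,60),(316,390),(14,355))]
print("cab",bl,br,fr,fl,[np.linalg.norm(v) for v in(bl-br,fl-fr,bl-fl,br-fr)])
ax=(bl+br-fl-fr);yaw=np.arctan2(ax[1],ax[0]);print("front mid",(fl+fr)/2,"yaw",np.degrees(yaw),np.degrees(np.arctan2(*( (bl+fl-br-fr)*[-1,1]))))
k,e=tri(T(163,438),((42+.5)/4-.5+280,(170+.5)/4-.5+150));print("knob",k,e)
a=[onz("top",C(*p),.076) for p in((552,172),(665,150),(582,308),(698,286))]
print("levers",*a,"mid",np.mean(a,0)); y=(a[0]-a[1]+a[2]-a[3]);print("y axis deg",np.degrees(np.arctan2(-y[0],y[1])),"over outsides",np.linalg.norm((a[0]+a[1]-a[2]-a[3])/2))
S=lambda u,v:((u-400+.5)/5-.5+290,(v+.5)/5-.5+250)
# side: lever ends
for p in((485,107),(545,152),(578,80),(630,106)):
    print("side lever",onz("side",S(*p),.076))
b=[onz("top",C(*p),.012)[:2] for p in((452,186),(684,128),(722,326),(498,374))]
print("stand",*b,np.mean(b,0)); print("seal",onz("top",(314,321),.06),"stamp",onz("top",(365,208),.04))
E
```

```text
cab [0.8484 0.2444] [0.8299 0.0754] [0.6373 0.0953] [0.6561 0.2635] [np.float64(0.17004741466998033), np.float64(0.16927235539610652), np.float64(0.19322055719902415), np.float64(0.19363502188049445)]
front mid [0.6467 0.1794] yaw -5.781165752384551 -6.321875669233984
knob [0.614  0.1875 0.0809] 0.004078655638005455
levers [ 0.5453 -0.2014  0.076 ] [ 0.5518 -0.2337  0.076 ] [ 0.5066 -0.2093  0.076 ] [ 0.513  -0.2423  0.076 ] mid [ 0.5292 -0.2217  0.076 ]
y axis deg 11.145059510841238 over outsides 0.039575966057575206
side lever [ 0.5038 -0.2094  0.076 ]
side lever [ 0.5108 -0.2487  0.076 ]
side lever [ 0.542  -0.2029  0.076 ]
side lever [ 0.5511 -0.2289  0.076 ]
stand [ 0.5485 -0.179 ] [ 0.5665 -0.2493] [ 0.5068 -0.2595] [ 0.4921 -0.1922] [ 0.5285 -0.22  ]
seal [ 0.3991 -0.078   0.06  ] stamp [ 0.6651 -0.1989  0.04  ]
```

Call:
send_rows(plan=[0,0,0,0,0,-8.5,0,0,0,0,0,0,-8.5,0,0,0,0,0,0,-8.5,0,0,0,0,0,0,-8.5,0,0,0,0,0,0,-8.5,0,0,0,0,0,0,-8.5,0,0,0,0,0,0,-8.5,0,0,0,0,0,0,-8.5,0,0,0,0,0,0,-8.5,0,0,0,0,0,0,-8.5,0,0,0,0,0,0,-8.5,0,0,0,0,0,0,-8.5,0])

```text
time: 1.3
tcp_pos: [0.24, -0.4945, 0.2558]
ee_rot: [[-0.619, 0.785, -0.0], [0.785, 0.619, 0.001], [0.001, 0.0, -1.0]]
force: [-0.2, 1.2, -0.7]
grip_width: 1.0
gripper_force: 0.0
```

Call:
send_rows(plan=[0,0,0,0,0,-8.5,0,0,0,0,0,0,-8.5,0,0,0,0,0,0,-8.5,0,0,0,0,0,0,-8.5,0,0,0,0,0,0,-8.5,0,0,0,0,0,0,-3.5,0,0,0,0,0,0,0,0])

```text
time: 2.0
tcp_pos: [0.24, -0.4945, 0.2559]
ee_rot: [[-0.994, 0.107, -0.0], [0.107, 0.994, 0.001], [0.0, 0.001, -1.0]]
force: [0.6, -0.4, 0.1]
grip_width: 1.002
gripper_force: 0.0
```

Call:
send_rows(plan=[-1.9,4.45,0,0,0,0,0,-1.9,4.45,0,0,0,0,0,-1.9,4.45,0,0,0,0,0,-1.9,4.45,0,0,0,0,0,-1.9,4.45,0,0,0,0,0,-1.9,4.45,0,0,0,0,0,-1.9,4.45,0,0,0,0,0,-1.9,4.45,0,0,0,0,0])

```text
time: 2.8
tcp_pos: [0.4297, -0.1552, 0.2564]
ee_rot: [[-0.994, 0.108, 0.0], [0.108, 0.994, -0.0], [-0.0, -0.0, -1.0]]
force: [-0.6, -0.4, 0.6]
grip_width: 1.0
gripper_force: 0.0
```

Call:
send_rows(plan=[-1.9,4.45,0,0,0,0,0,-1.9,4.45,0,0,0,0,0,-1.9,4.45,0,0,0,0,0,-1.9,4.45,0,0,0,0,0,-1.9,4.45,0,0,0,0,0,-1.9,4.45,0,0,0,0,0,-1.9,4.45,0,0,0,0,0,-1.9,4.45,0,0,0,0,0,0,0,0,0,0,0,0])

```text
time: 3.7
tcp_pos: [0.6198, 0.1857, 0.2547]
ee_rot: [[-0.995, 0.102, 0.0], [0.102, 0.995, 0.002], [0.0, 0.002, -1.0]]
force: [0.9, 0.1, -0.1]
grip_width: 1.001
gripper_force: 0.0
```

Call:
send_rows(plan=[0.3,0,4.2,0,0,0,0,0,0,4.2,0,0,0,0,0,0,4.2,0,0,0,0,0,0,2.2,0,0,0,0,0,0,1.9,0,0,0,0,0,0,0,0,0,0,1,0,0,0,0,0,0,1,0,0,0,0,0,0,1,0,0,0,0,0,0,1,0,0,0,0,0,0,1,0,0,0,0,0,0,1,0,0,0,0,0,0,1])

```text
time: 4.9
tcp_pos: [0.6169, 0.185, 0.0917]
ee_rot: [[-0.995, 0.105, 0.004], [0.105, 0.994, 0.008], [-0.003, 0.009, -1.0]]
force: [0.7, 10.0, 1.9]
grip_width: 0.259
gripper_force: 58.6
```

Call:
send_rows(plan=[0.5,0.2,0,0,0,0,1,1.5,0,0,0,0,0,1,1.5,0,0,0,0,0,1,1.5,0,0,0,0,0,1,1.5,0,0,0,0,0,1,1.5,0,0,0,0,0,1,1.5,0,0,0,0,0,1,1.5,0,0,0,0,0,1,1.5,0,0,0,0,0,1,1.0,0,0,0,0,0,1,0.6,0,0,0,0,0,1,0,0,0,0,0,0,1])

```text
time: 6.1
tcp_pos: [0.4844, 0.2006, 0.0919]
ee_rot: [[-0.994, 0.107, 0.019], [0.107, 0.994, 0.005], [-0.018, 0.007, -1.0]]
force: [19.8, 5.2, -16.1]
grip_width: 0.255
gripper_force: 61.3
```

Call:
send_rows(plan=[0.5,0,0,0,0,0,1,0,0,0,0,0,0,1,0,0,0,0,0,0,1])

```text
time: 6.4
tcp_pos: [0.4842, 0.2006, 0.092]
ee_rot: [[-0.994, 0.108, 0.026], [0.108, 0.994, 0.004], [-0.026, 0.007, -1.0]]
force: [31.6, 4.6, -28.0]
grip_width: 0.253
gripper_force: 61.4
```

Call:
send_rows(plan=[-0.6,0,0,0,0,0,1,0,0,0,0,0,0,0.3,0,0,0,0,0,0,0.3,0,0,0,0,0,0,0,0,0,0,0,0,0,0,0,0,0,0,0,0,0,0,0,0,0,0,0,0,0,0,-2,0,0,0,0,0,0,-4,0,0,0,0,0,0,-4.5,0,0,0,0,0,0,-4.5,0,0,0,0,0,0,-2,0,0,0,0])

```text
time: 7.6
tcp_pos: [0.4777, 0.1984, 0.2636]
ee_rot: [[-0.994, 0.106, 0.006], [0.106, 0.994, 0.001], [-0.005, 0.002, -1.0]]
force: [0.6, 0.3, -0.4]
grip_width: 1.002
gripper_force: 0.0
```

Call:
send_rows(plan=[0,0,0,0,0,8.5,0,0,0,0,0,0,8.5,0,0,0,0,0,0,8.5,0,0,0,0,0,0,8.5,0,0,0,0,0,0,8.5,0,0,0,0,0,0,8.5,0,0,0,0,0,0,8.5,0,0,0,0,0,0,8.5,0,0,0,0,0,0,5,0])

```text
time: 8.5
tcp_pos: [0.4761, 0.1979, 0.2592]
ee_rot: [[-0.184, 0.983, -0.0], [0.983, 0.184, -0.0], [-0.0, -0.0, -1.0]]
force: [0.3, 0.5, -0.5]
grip_width: 1.0
gripper_force: 0.0
```

Call:
send_rows(plan=[-4.2,-0.3,0,0,0,0,0,-4.2,-0.3,0,0,0,0,0,-4.2,-0.3,0,0,0,0,0,-4.2,-0.3,0,0,0,0,0,-4.2,-0.3,0,0,0,0,0,-4.2,-0.3,0,0,0,0,0,-4.2,-0.3,0,0,0,0,0,-4.2,-0.3,0,0,0,0,0,-4.2,-0.3,0,0,0,0,0,-4.2,-0.3,0,0,0,0,0,0,0,0,0,0,0,0])

```text
time: 9.6
tcp_pos: [0.5264, -0.225, 0.2589]
ee_rot: [[-0.183, 0.983, 0.001], [0.983, 0.183, -0.002], [-0.002, 0.0, -1.0]]
force: [-0.2, -0.1, -0.1]
grip_width: 1.003
gripper_force: 0.0
```

Call:
send_rows(plan=[0,0,4.0,0,0,0,0,0,0,4.0,0,0,0,0,0,0,3,0,0,0,0,0,0,0,0,0,0,0])

```text
time: 10.0
tcp_pos: [0.5229, -0.2177, 0.1451]
ee_rot: [[-0.189, 0.982, -0.008], [0.982, 0.189, 0.005], [0.006, -0.007, -1.0]]
force: [-0.7, 1.3, -0.2]
grip_width: 0.997
gripper_force: 0.0
```

```bash
python3 - <<'E'
from h import *
s=imaging.grab_frame("side");t=imaging.grab_frame("top")
cv2.imwrite("pics/s1.png",s);cv2.imwrite("pics/t1.png",t)
a=np.hstack([crop(s,260,190,110,150,4)[:600],np.vstack([crop(t,160,180,85,100,4),np.zeros((200,340,3),np.uint8)])])
cv2.imwrite("pics/c3.png",a); print(a.shape)
E
```

```text
(600, 780, 3)
```

View pics/c3.png

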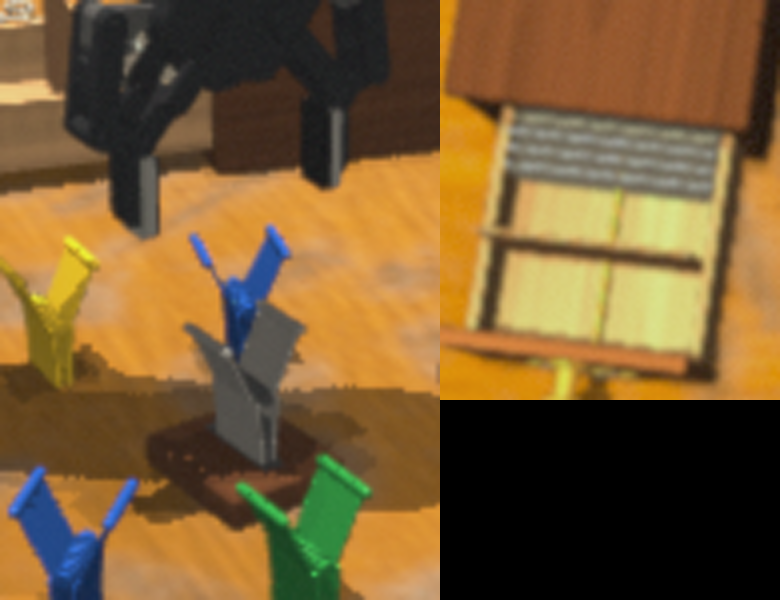

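The close view shows the drawer out with the guide card across it (top picture, about x 280–335, y 238–246) and the fingers above and astride the clip.

Call:
send_rows(plan=[0,0,0,0,0,0,0,0,0,0,0,0,0,0])

```text
time: 10.3
tcp_pos: [0.5274, -0.2206, 0.1514]
ee_rot: [[-0.189, 0.982, 0.003], [0.982, 0.189, -0.002], [-0.002, 0.003, -1.0]]
force: [-0.1, -0.3, 0.2]
grip_width: 0.997
gripper_force: 0.0
```

```bash
python3 - <<'E'
from h import *
np.set_printoptions(precision=4,suppress=True)
T=lambda u,v:((u-440+.5)/4-.5+160,(v+.5)/4-.5+180)
a,b=onz("top",T(480,232),.098),onz("top",T(700,261),.098);d=a-b
print("card",a,b,(a+b)/2,np.linalg.norm(d),np.degrees(np.arctan2(-d[0],d[1])))
a,b=onz("top",T(440,332),.103),onz("top",T(687,362),.103)
print("board",a,b,(a+b)/2,np.linalg.norm(a-b))
S=lambda u,v:((u+.5)/4-.5+260,(v+.5)/4-.5+190)
for p in((187,328),(228,357),(257,308),(303,328)): print(onz("side",S(*p),.076))
E
```

```text
card [0.5818 0.2457 0.098 ] [0.5661 0.1225 0.098 ] [0.574  0.1841 0.098 ] 0.12421588682119603 -7.258022332786064
board [0.5251 0.2633 0.103 ] [0.5093 0.1268 0.103 ] [0.5172 0.195  0.103 ] 0.13739490268375312
[ 0.5026 -0.2115  0.076 ]
[ 0.5092 -0.2436  0.076 ]
[ 0.5383 -0.2057  0.076 ]
[ 0.5494 -0.2316  0.076 ]
```

Call:
send_rows(plan=[0,0,3.0,0,0,0,0,0,0,2.5,0,0,0,0,0,0,1.8,0,0,0,0,0,0,0,0,0,0,0,0,0,0,0,0,0,0.3,0,0,0,0,0,0,0.5,0,0,0,0,0,0,0.6,0,0,0,0,0,0,1,0,0,0,0,0,0,1,0,0,0,0,0,0,1,0,0,0,0,0,0,1,0,0,0,0,0,0,1])

```text
time: 11.5
tcp_pos: [0.5289, -0.2217, 0.0804]
ee_rot: [[-0.189, 0.982, 0.006], [0.982, 0.189, -0.004], [-0.005, 0.006, -1.0]]
force: [-1.7, 0.7, 18.2]
grip_width: 0.235
gripper_force: 57.6
```

Call:
send_rows(plan=[0,0,-0.3,0,0,0,1,0,0,-0.5,0,0,0,1,0,0,-1,0,0,0,1,0,0,-1.5,0,0,0,1,0,0,-2,0,0,0,1,0,0,-2,0,0,0,1,0,0,-2,0,0,0,1,0,0,-2,0,0,0,1,0,0,-1.5,0,0,0,1,0,0,0,0,0,0,1,0,0,0,0,0,0,1])

```text
time: 12.6
tcp_pos: [0.5256, -0.22, 0.204]
ee_rot: [[-0.189, 0.982, -0.001], [0.982, 0.189, 0.0], [0.0, -0.001, -1.0]]
force: [0.6, -0.5, -0.4]
grip_width: 0.234
gripper_force: 59.5
```

```bash
python3 - <<'E'
from h import *
s=imaging.grab_frame("side");t=imaging.grab_frame("top")
cv2.imwrite("pics/s2.png",s)
cv2.imwrite("pics/c4.png",crop(s,260,140,130,150,4)); print(telemetry.get_state()['tcp_pos'],proj("side",telemetry.get_state()['tcp_pos']))
E
```

```text
[ 0.52526197 -0.21974001  0.20313582] [319.28113458 203.52228499]
```

View pics/c4.png

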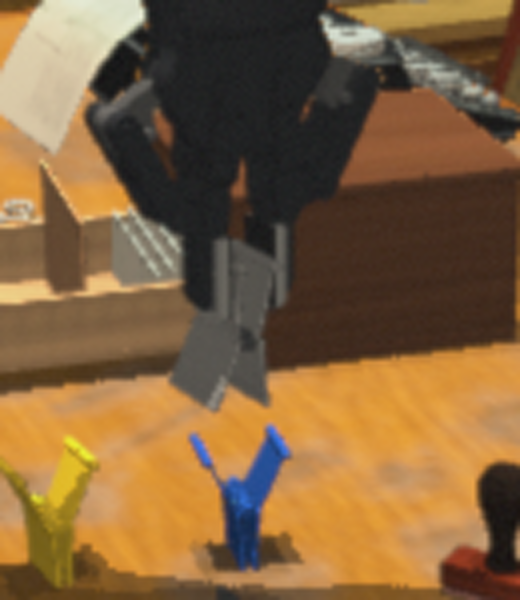

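The clip is off its stand, held wide open and about upright: pivot end at (321, 224), near jaw corners at (313, 241) and (327, 241) in the side picture. I'll compute where it sits in the hand.

```bash
python3 - <<'E'
from h import *
np.set_printoptions(precision=4,suppress=True)
s=telemetry.get_state();p=s['tcp_pos'];R=s['ee_rot']
S=lambda u,v:((u+.5)/4-.5+260,(v+.5)/4-.5+140)
n=R[:,0]; 
for sg in(-1,):
  q=p+n*sg*.018
  for nm,px in (("piv",(246,340)),("L",(215,408)),("R",(268,405)),("lever tip R",(272,262))):
    o,d=ray("side",S(*px)); X=o+d*((q-o)@n)/(d@n); print(nm,X,"tool",R.T@(X-p))
t=cv2.imread("pics/t1.png")
s0=cv2.imread("pics/s2.png")
# card top edge from side: near corner & far corner
for px in((45,162),(80,208)): print("card side",onz("side",S(*px),.098))
print(proj("side",np.array([.5661,.1225,.098])),S(80,208))
E
```

```text
piv [ 0.5204 -0.239   0.1731] tool [-0.018  -0.0083  0.0301]
L [ 0.505  -0.2419  0.1461] tool [-0.018  -0.024   0.0571]
R [ 0.531  -0.2369  0.1407] tool [-0.018   0.0025  0.0624]
lever tip R [ 0.5333 -0.2365  0.2048] tool [-0.018   0.0048 -0.0017]
card side [0.5821 0.2463 0.098 ]
card side [0.5747 0.1543 0.098 ]
[280.3944 196.3034] (279.625, 191.625)
```

Call:
send_rows(plan=[0,0,-0.5,0,0,4,1,0,0,-1,0,0,7,1,0,0,-0.5,0,0,6,1])

```text
time: 13.0
tcp_pos: [0.5256, -0.2199, 0.2236]
ee_rot: [[0.111, 0.994, -0.002], [0.994, -0.111, 0.001], [0.001, -0.002, -1.0]]
force: [0.0, -0.1, -0.8]
grip_width: 0.233
gripper_force: 59.5
```

Call:
send_rows(plan=[2,0,0,0,0,0,1,3.5,0,0,0,0,0,1,4,0,0,0,0,0,1,4,0,0,0,0,0,1,4,0,0,0,0,0,1,4,0,0,0,0,0,1,4,0,0,0,0,0,1,4,0,0,0,0,0,1,4,0,0,0,0,0,1,3.5,0,0,0,0,0,1,2.5,0.5,0,0,0,0,1,1.3,0,0,0,0,0,1])

```text
time: 14.2
tcp_pos: [0.5742, 0.1869, 0.2229]
ee_rot: [[0.104, 0.995, -0.002], [0.995, -0.104, -0.0], [-0.0, -0.002, -1.0]]
force: [0.2, -0.6, -0.4]
grip_width: 0.23
gripper_force: 59.5
```

Call:
send_rows(plan=[0,0,1,0,0,0,1,0,0,1,0,0,0,1,0,0,0.5,0,0,0,1,0,0,0,0,0,0,1,0,0,0,0,0,0,1])

```text
time: 14.7
tcp_pos: [0.5745, 0.184, 0.1991]
ee_rot: [[0.108, 0.994, -0.001], [0.994, -0.108, -0.0], [-0.0, -0.0, -1.0]]
force: [0.3, -0.5, -0.3]
grip_width: 0.232
gripper_force: 59.5
```

```bash
python3 - <<'E'
from h import *
s=imaging.grab_frame("side");t=imaging.grab_frame("top")
cv2.imwrite("pics/s3.png",s);cv2.imwrite("pics/t3.png",t)
a=np.hstack([crop(s,245,135,80,100,6),crop(t,180,175,64,120,5)]) if 0 else None
a=np.zeros((600,800,3),np.uint8); a[:,:480]=crop(s,245,135,80,100,6); a[:480,480:800]=crop(t,160,170,80,120,4)
cv2.imwrite("pics/c5.png",a)
E
```

```text
(no output)
```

View pics/c5.png

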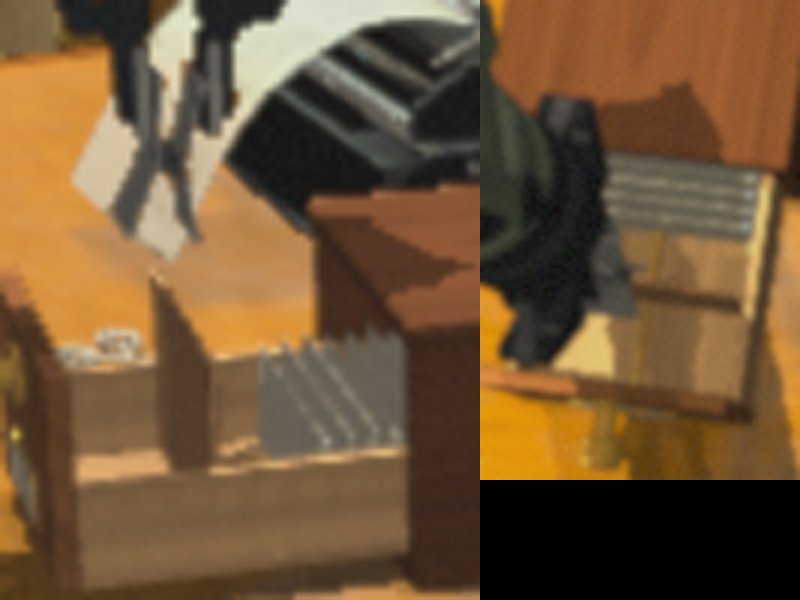

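The clip hangs above the card (card top edge from about (271, 181) to (279, 194) in the side picture), but its jaw outline is hard to read; one larger crop.

```bash
python3 - <<'E'
from h import *
s=cv2.imread("pics/s3.png")
a=crop(s,250,138,44,44,13)
p=telemetry.get_state()['tcp_pos'];R=telemetry.get_state()['ee_rot']
# expected geometry for a centred clip
def P(x,y,z): return proj("side",p+R@np.array([x,y,z]))
for sg in(-1,1):
  for x in(-.018,.018):
    u=P(x,sg*.0125,.061);print(sg,x,u.round(1),((u-[250,138]+.5)*13-.5).round())
print("pivot",[((P(x,0,.031)-[250,138]+.5)*13-.5).round() for x in(-.018,.018)])
for y in(.2457,.1841,.1225):
  pass
print([proj("side",np.array(q)).round(1) for q in((.5818,.2457,.098),(.574,.1841,.098),(.5661,.1225,.098))])
cv2.imwrite("pics/c6.png",a)
E
```

```text
-1 -0.018 [271.3 174.2] [283. 477.]
-1 0.018 [268.4 169.9] [245. 421.]
1 -0.018 [281.8 173.2] [419. 464.]
1 0.018 [278.6 168.9] [378. 408.]
pivot [array([345., 309.]), array([304., 257.])]
[array([270.8, 180.2]), array([275.4, 187.9]), array([280.4, 196.3])]
```

View pics/c6.png

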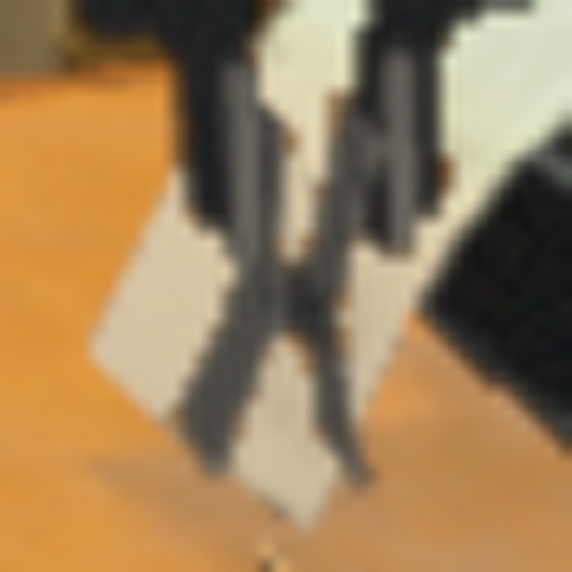

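In this crop the dark grey is the clip: near jaw corners at (267, 174) and (278, 175), pivot at (273, 161). The light patches are the paper behind it. The clip leans about 8° in the fingers, with its tips about 8 mm towards -x, so I'll level it by tilting the tool, lower it to just above the card, and look again.

Call:
send_rows(plan=[0,0,0.8,0,0,0,1,0,0.2,0.9,0,0,0,1,0,0,0.6,0,0,0,1,0,0,0,-3,0,0,1,0,0,0,-5,0,0,1,0,0,0,0,0,0,1,0,0,0,0,0,0,1])

```text
time: 15.5
tcp_pos: [0.576, 0.1849, 0.1762]
ee_rot: [[0.106, 0.985, 0.136], [0.994, -0.105, -0.015], [-0.0, 0.137, -0.991]]
force: [-0.3, 0.7, 0.1]
grip_width: 0.231
gripper_force: 59.5
```

```bash
python3 - <<'E'
from h import *
s=imaging.grab_frame("side");cv2.imwrite("pics/s4.png",s)
cv2.imwrite("pics/c7.png",crop(s,252,142,44,60,10))
p=telemetry.get_state()['tcp_pos'];R=telemetry.get_state()['ee_rot']
print(p,R.round(3))
A=np.array
for nm,q in (("L",(-.018,-.0125,.061)),("R",(-.018,.0125,.061)),("piv",(-.018,0,.031)),("padmid",(-.011,0,.006))):
  u=proj("side",p+R@A(q)); print(nm,((u-[252,142]+.5)*10-.5).round())
print("card",[((proj("side",A(q))-[252,142]+.5)*10-.5).round() for q in((.5818,.2457,.098),(.574,.1841,.098),(.5661,.1225,.098))])
E
```

```text
[0.57685514 0.18488223 0.17650457] [[ 0.106  0.985  0.137]
 [ 0.994 -0.105 -0.015]
 [ 0.     0.138 -0.99 ]]
L [246. 420.]
R [348. 396.]
piv [275. 289.]
padmid [250. 180.]
card [array([193., 387.]), array([239., 464.]), array([288., 548.])]
```

View pics/c7.png

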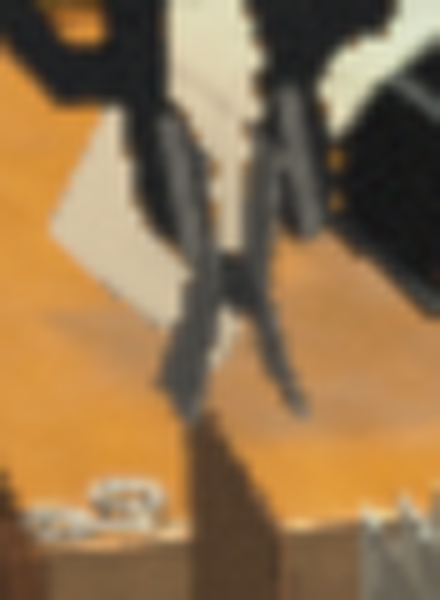

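The clip is now level: near tips at (271, 184) and (282, 183), straddling the card's top edge line in the side view, with their midpoint within about 1 mm of the card's plane. I'll lower it straight down by 28 mm, slowly.

Call:
send_rows(plan=[0,-0.04,0.3,0,0,0,1,0,-0.06,0.4,0,0,0,1,0,-0.06,0.4,0,0,0,1,0,-0.06,0.4,0,0,0,1,0,-0.06,0.4,0,0,0,1,0,-0.06,0.4,0,0,0,1,0,-0.05,0.4,0,0,0,1,0,0,0.1,0,0,0,1,0,0,0,0,0,0,1,0,0,0,0,0,0,1])

```text
time: 16.55
tcp_pos: [0.5767, 0.1848, 0.1482]
ee_rot: [[0.106, 0.985, 0.139], [0.994, -0.105, -0.015], [0.0, 0.139, -0.99]]
force: [-0.0, 0.0, -0.2]
grip_width: 0.23
gripper_force: 59.5
```

```bash
python3 - <<'E'
from h import *
s=imaging.grab_frame("side");t=imaging.grab_frame("top")
a=np.zeros((600,800,3),np.uint8); a[:,:440]=crop(s,252,147,44,60,10); a[:480,440:]=crop(t,170,190,60,80,6)
cv2.imwrite("pics/c8.png",a)
st=telemetry.get_state();p=st['tcp_pos'];R=st['ee_rot'];print(p,st['force'])
A=np.array
for nm,q in (("L",(-.018,-.0125,.061)),("R",(-.018,.0125,.061))):
  u=proj("side",p+R@A(q)); print(nm,((u-[252,147]+.5)*10-.5).round())
print("card",[((proj("side",A(q))-[252,147]+.5)*10-.5).round() for q in((.5818,.2457,.098),(.574,.1841,.098),(.5661,.1225,.098))])
E
```

```text
[0.57676443 0.18483794 0.14829233] [-0.60339136 -0.50242441 -0.48177439]
L [251. 484.]
R [352. 459.]
card [array([193., 337.]), array([239., 414.]), array([288., 498.])]
```

View pics/c8.png

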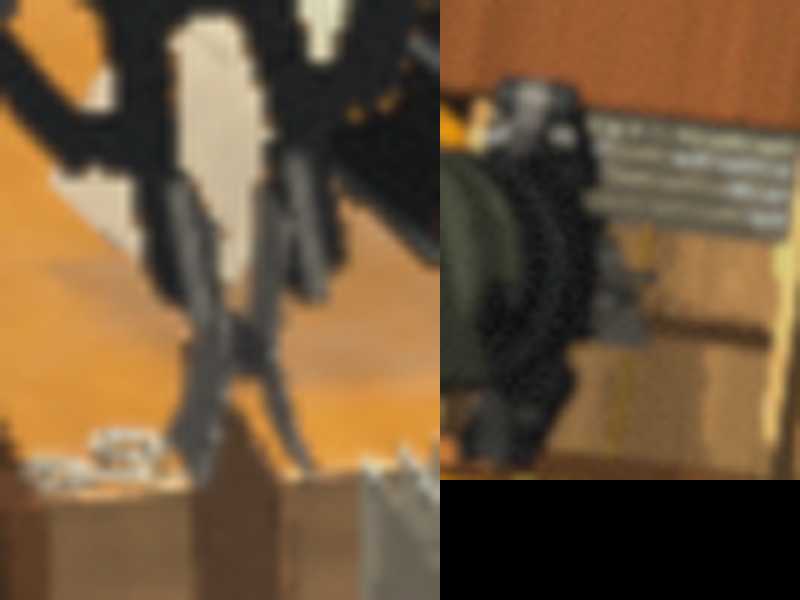

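The last picture shows the card edge between the open jaws, near tips at (271.5, 195) and (282.5, 194). The tips are about 9 mm below the edge and the midpoint is within 1–2 mm of the card plane; the wrist force shows no contact. I'll lower it 3 mm more, shift 1 mm towards -x, and settle.

Call:
send_rows(plan=[0,-0.1,0,0,0,0,1,0,-0.04,0.3,0,0,0,1,0,0,0,0,0,0,1,0,0,0,0,0,0,1,0,0,0,0,0,0,1,0,0,0,0,0,0,1,0,0,0,0,0,0,1,0,0,0,0,0,0,1])

```text
time: 17.45
tcp_pos: [0.5756, 0.1849, 0.1449]
ee_rot: [[0.106, 0.985, 0.138], [0.994, -0.105, -0.015], [0.0, 0.139, -0.99]]
force: [-0.1, 0.1, -0.3]
grip_width: 0.231
gripper_force: 59.5
```

```bash
python3 -c "
from workcell import env; print(env.close_job())"
```

```text
the job is handed in; nothing more can be done
None
```

I pulled the drawer to its stop and handed the job in with the clip squeezed wide open around the middle of the guide card's top edge, jaw tips about 12 mm below it; the wrist force showed no sign of the clip touching the card, and the hand-in gave no verdict.

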